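Wind the hand rest level with the nail lamp

ROBOT

A 6-joint arm with a two-finger parallel gripper is mounted at the origin on the work surface. World frame = base frame: x ahead of the robot, y to its left, z up, the work surface at z = 0. Lengths are in m, angles in rad, forces in N, time in s.
With the tool pointing down it reaches from about 0.35 to 0.725 m from the base axis. Payload 4.3 kg.
Tool frame: the origin (TCP) lies between the finger pads; the fingertips stand 14 mm ahead of it and the grasp point (between the pads) lies 5 mm behind it; z points along the fingers, y is the line along which they close (so a half turn about z gives the same grasp; the last joint's range is limited). The gripper opens to 85 mm and grips with 20 to 120 N. Pads are 22 mm wide; open, the fingers measure 114 mm over their backs; the gripper's body (76 mm by 85 mm) begins 54 mm behind the grasp point. The pads swing forward as they close: fully open they stand 13 mm farther back than shut.
Start: joints at [-0.11, 0.377, 0.081, 1.274, 0, 1.46], TCP at [0.575, 0, 0.245] pointing down, gripper open.
Joint ranges: [-2.72, 2.72], [-0.84, 1.66], [-1.02, 1.22], [-1.77, 2.12], [-1.37, 1.28], [-3.14, 3.14]. Speed limits (rad/s): [2.57, 2.57, 3.14, 3.14, 3.14, 3.14].

INTERFACE

Orientations are given as a 3x3 rotation matrix whose columns are the frame's x, y, z axes.
In Python, from station import arm, camera, camera_info gives the robot as it stands.
- The arm moves only by the shell command python3 -m pendant 'ROWS' [OPENING]. ROWS is a JSON object of lists of equal length, an entry for each row: "xyz": the shift along the tool's x, y, z as a fraction of full scale, a list of three; "twist": the turn, a rotation vector about the tool's x, y, z as a fraction of full scale, a list of three. A call has exactly 8 rows; each row is the pose to reach, as a shift and turn from the pose commanded when the call began, along the tool's axes at that moment; what a row does not reach only later rows make up. Full scale, the value 1, is 50 cm for a shift and 60 degrees for a turn. A row lasts 1/8 s, in which the tool goes at most 62.5 mm and 10.7 degrees, less where a joint would pass 70% of its speed; a pose out of reach is approached as far as the arm can. A call with a number of a shift or a turn outside -1 to 1 is refused whole. A call with a gripper value outside its range is refused whole. OPENING is the closure, from 0 (fully open) to 1 (shut), set as the call begins (- or left out, the last holds). The fingers move at their own pace and stop on an object; the grip force is fixed at half the most. Time passes only in rows, so rows that repeat a pose let the fingers close, or fill a call up. It gives the time, the measured TCP pose, the force, the opening and the grip force at its end, in the units of the state.
- arm.get_state(): the state, without advancing time (a new reading comes with each control period).
- camera(name): name is "scene" or "side" or "wrist"; returns the picture (400x640x3 uint8, red, green, blue); there is no depth.
- camera_info(name): a dict with "fx", "fy", "cx", "cy" (pixels), "R" (3x3) and "t" (3): a world point X has camera coordinates R X + t. Camera axes: x right, y down, z forward; pixel columns grow to the right and rows downward; lengths in m; the calibration is good to about 2 mm. A picture is of the moment at which its call begins: read the wrist's pose just before it. camera_info takes no time and is no camera call; for the wrist camera it gives the pose at the moment of the call.
- arm.close_job(): hands the job in; it is judged then, once.
The state is a dict: "t": time; "qpos": joint angles; "qvel": joint speeds; "tau": joint torques, N m; "position": TCP position; "eef_rot": TCP orientation; "wrist_force": force on the tool from outside, world axes, zero at the start; "ft_torque": the same for the moment, N m; "width": finger opening in m; "gripper_force": force on a finger pad.
Only numpy, scipy, OpenCV 4.12 (cv2) and the standard library are available. Lean on these libraries where they do the work, as an engineer would, in place of code of your own. Each camera call takes 0.05 s, during which the arm holds its last target. There are 200 camera calls.

TASK

Take the loose crank handle from its holder, fit it fully down on the shaft of the screw-jack hand rest so that it engages the cross pin, and wind the rest up with it until the top of its pad is level with the floor of the nail lamp. Leave the crank fitted on the shaft, and do not raise the rest by any other means or knock the bottle or the jar.

Things in the scene. Friction and masses are not known exactly. Their poses are not given: they have to be found in the camera images.
- crank: Loose steel crank handle, 0.33 kg, upright on the holder's peg. Origin: centre of its hub's open lower end, z up the hub. Hub 42 mm across, 55 mm tall, socket bore 21 mm, 43 mm deep. The hub's lowest 12 mm is only four lugs, at 0, 90, 180, 270 degrees (9 mm wide, 11 to 21 mm from the axis), with slots between them at 45, 135.. degrees from +x. A flat arm (16 mm wide, z 46 to 55 mm) runs along +x.
- block_mid (a point): Middle of the 28 mm square block on top of the crank's hub, to hold it by: 70 mm above the crank's origin, z 55 to 85 mm, sides along the crank's x and y.
- grip_mid (a point): Middle of the crank's black upright grip, at (65, 0, 92) mm of the crank: 26 mm diameter, from z = 60 to 115 mm, spinning freely on its spindle about the vertical, so it can be held in fixed fingers while it is led round.
- holder: Fixed white block, 100 x 100 x 22 mm, with a peg 16 mm thick and 22 mm tall (total height 44 mm) on which the crank's hub stands, its lower end on the block. Origin under its centre.
- jack: Fixed white screw-jack hand rest. Origin on the desk under the axis of its upright crank shaft; +x points from the shaft to the pad. Gearbox 84 x 84 mm round the shaft. The pad's near edge is 130 mm from the shaft axis, along +x.
- collar_top (a point): Top of the round collar (60 mm across) at the foot of the shaft, on the axis, 65 mm above the desk: a fully fitted crank's origin is here. 8 mm above it a pin 6 mm thick and 44 mm long crosses the shaft; its direction differs each time and is not told. With lugs on the pin the crank stops 11 mm too high; it drops fully when its slots (about 16 degrees of free room) come over the pin.
- shaft_top (a point): Top of the upright steel shaft, on its axis, 104 mm above the desk. Shaft 18 mm diameter, its top 9 mm tapered to 8 mm. It turns only against about 0.2 N m. Clockwise seen from above raises the rest by 15 mm a turn, anticlockwise lowers it; it stays where it is left.
- rest_top (a point): Centre of the top of the grey hand-rest pad (112 x 202 mm, long side along the jack's y), 185 mm from the shaft along the jack's +x. It starts 92 to 105 mm above the desk and moves only straight up and down as the shaft turns.
- lamp_floor (a point): Point on the upper face of the lamp's floor plate, at its front lip, in the mouth: its height is the height to reach (122 to 138 mm above the desk).
- lamp: Fixed white nail lamp on a round foot, 210 x 250 mm, top about 207 mm above its origin; mouth towards its -y. Origin under its centre; the floor's upper face is 128 mm above the origin. The lamp's height differs each time.
- bottle: Clear bottle, 68 mm diameter, 140 mm tall; bystander. Origin at its underside.
- jar: Small lidded jar, 60 mm diameter, 35 mm tall; bystander. Origin at its underside.
Things that resemble listed ones, but are neither listed nor needed, are in the scene too. Leave any orange or red look-alike of the holder alone.

How it is judged:
By the outcome, as a careful person would: the job done as asked, in the order asked, and still so for the second after the job is handed in, with the robot touching nothing.
It also fails if it takes over 72 s, if anything falls off the work surface, if the arm or the gripper's body presses on something with over 40 N, if the wrist force passes 120 N, or if a joint passes its speed limit or range.

## Working session

There is one attempt and no reset: what is moved stays moved. The work goes in short steps, Python scripts to look and compute and a shell command to move; the robot and the scene stay as the last step left them, time stands still between calls to the robot, and variables do not carry over. Pictures are saved under pics/ and viewed, at most 10 in all, crops included, and the job is handed in when it is done.

```bash
mkdir -p pics; ls; python3 - <<'E'
from station import arm,camera,camera_info
import cv2,numpy as np
s=arm.get_state();print(s['t'],s['position'],np.round(s['eef_rot'],3).tolist(),s['width'])
for n in("scene","side","wrist"):
    i=camera_info(n);print(n,i['fx'],i['fy'],i['cx'],i['cy'],np.round(i['R'],4).tolist(),np.round(i['t'],4).tolist())
    np.save('pics/'+n+'.npy',camera(n)); cv2.imwrite(f'pics/{n}0.png',np.load('pics/'+n+'.npy')[...,::-1])
E
```

```text
pics
0.0 [5.74386018e-01 7.98725533e-05 2.44361806e-01] [[-0.0, 1.0, -0.002], [1.0, 0.0, 0.0], [0.0, -0.002, -1.0]] 0.08516209342379698
scene 376.7711434698554 376.7711434698554 314.5712932004505 200.93404797213614 [[0.2572, 0.9663, -0.0008], [0.7163, -0.1912, -0.671], [-0.6486, 0.172, -0.7414]] [-0.0754, -0.2815, 1.4194]
side 404.8377874140649 404.8377874140649 312.2485745009231 204.76924234123854 [[-0.8987, -0.4384, -0.0132], [-0.2506, 0.5379, -0.8049], [0.3599, -0.7201, -0.5932]] [0.4406, 0.2177, 1.253]
wrist 293.89742641412 293.89742641412 319.7432034229796 197.54157949570387 [[1.0, -0.0007, -0.0019], [-0.0001, -0.9583, 0.2857], [-0.002, -0.2857, -0.9583]] [-0.5742, -0.0378, 0.3796]
```

View pics/scene0.png

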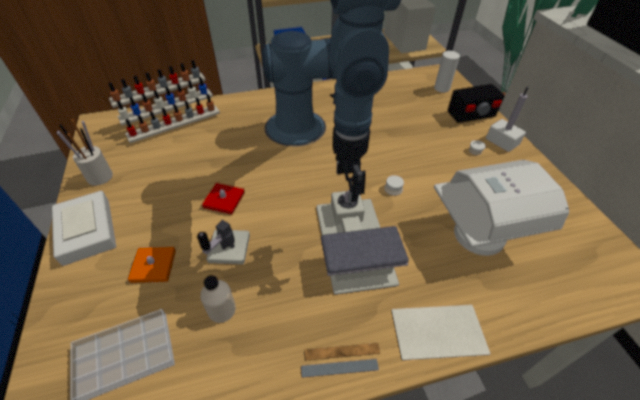

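View pics/side0.png

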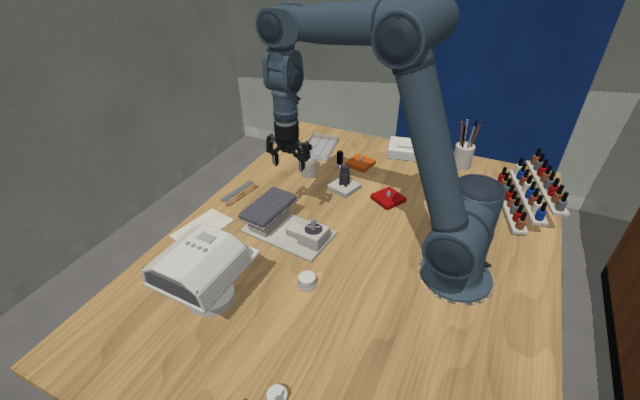

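View pics/wrist0.png

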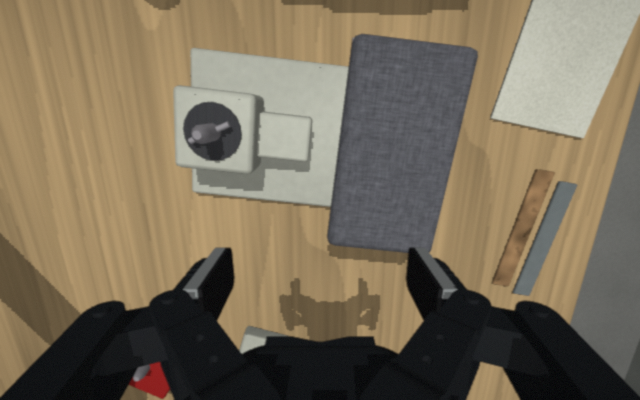

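```bash
cat >h.py <<'E'
import numpy as np,cv2,json,sys
from station import arm,camera,camera_info
def ray(i,u,v):
    R=np.array(i['R']);t=np.array(i['t'])
    d=R.T@np.array([(u-i['cx'])/i['fx'],(v-i['cy'])/i['fy'],1]);return -R.T@t,d
def onz(i,u,v,z):
    c,d=ray(i,u,v);return c+d*(z-c[2])/d[2]
def tri(*obs):
    A=np.zeros((3,3));b=np.zeros(3)
    for i,u,v in obs:
        c,d=ray(i,u,v);d/=np.linalg.norm(d);P=np.eye(3)-np.outer(d,d);A+=P;b+=P@c
    return np.linalg.solve(A,b)
def proj(i,X):
    c=np.array(i['R'])@np.array(X)+np.array(i['t']);return i['cx']+i['fx']*c[0]/c[2],i['cy']+i['fy']*c[1]/c[2]
def snap(n,f):
    i=camera_info(n);im=camera(n);cv2.imwrite('pics/'+f+'.png',im[...,::-1]);np.savez('pics/'+f,im=im,**{k:np.array(v) for k,v in i.items()});return i,im
def load(f):
    d=np.load('pics/'+f+'.npz');return d,d['im']
E
python3 - <<'E'
from h import *
np.set_printoptions(precision=4,suppress=True)
S,D,W=[camera_info(n) for n in("scene","side","wrist")]
for i in(S,D,W):print('cam',ray(i,320,200)[0])
print('collar',onz(W,212,131,.065),'padcorner',[onz(W,u,v,.098) for u,v in((352,36),(476,48),(328,246),(432,254))])
print('grip top',tri((S,204,236),(D,340,153)))
print('block top',tri((S,223,226),(D,345,165)), onz(S,222,225,.107))
print('lamp foot',onz(S,482,245,0),onz(D,213,300,0))
print('jar',onz(S,395,182,.035),onz(D,308,276,.035),'bottle',onz(S,210,281,.14))
for n in("scene","side","wrist"):
    im=np.load(f'pics/{n}.npy')
    np.savez(f'pics/{n}0',im=im,**{k:np.array(v) for k,v in camera_info(n).items()})
def crop(n,x,y,w,h,k):return cv2.resize(np.load(f'pics/{n}.npy')[y:y+h,x:x+w,::-1],(w*k,h*k),interpolation=cv2.INTER_CUBIC)
a=np.hstack([crop('wrist',170,80,100,100,4),crop('scene',190,205,66,66,6)[:400,:396]])
b=np.hstack([crop('scene',430,150,140,100,3)[:200*1+100],crop('side',320,140,60,60,5)[:300,:376]])
b=cv2.resize(b,(a.shape[1],300))if b.shape[1]>a.shape[1] else np.hstack([b,np.zeros((300,a.shape[1]-b.shape[1],3),np.uint8)])
cv2.imwrite('pics/c1.png',np.vstack([a,b])[:600])
E
```

```text
cam [ 1.1417 -0.2251  0.8634]
cam [-0.0004  0.9783  0.9243]
cam [0.575  0.0718 0.3736]
collar [0.4639 0.0511 0.065 ] padcorner [array([0.6017, 0.1313, 0.098 ]), array([0.7072, 0.1221, 0.098 ]), array([ 0.583 , -0.0624,  0.098 ]), array([ 0.6909, -0.0715,  0.098 ])]
grip top [ 0.5363 -0.3457  0.1273]
block top [ 0.4967 -0.3009  0.1049] [ 0.4991 -0.3     0.107 ]
lamp foot [0.6675 0.3844 0.    ] [0.6179 0.4018 0.    ]
jar [0.4048 0.2289 0.035 ] [0.3933 0.2268 0.035 ] bottle [ 0.6769 -0.3371  0.14  ]Traceback (most recent call last):
  File "<stdin>", line 14, in <module>
    return _nx.concatenate(arrs, 1, dtype=dtype, casting=casting)
           ~~~~~~~~~~~~~~~^^^^^^^^^^^^^^^^^^^^^^^^^^^^^^^^^^^^^^^
ValueError: all the input array dimensions except for the concatenation axis must match exactly, but along dimension 0, the array at index 0 has size 400 and the array at index 1 has size 396
```

```bash
python3 -m pendant '{"xyz":[[-0.1,-0.03,0],[-0.2,-0.05,0],[-0.3,-0.08,0],[-0.4,-0.105,0],[-0.5,-0.13,0],[-0.6,-0.155,0],[-0.6,-0.155,0],[-0.6,-0.155,0]],"twist":[[0,0,-0.12],[0,0,-0.24],[0,0,-0.36],[0,0,-0.48],[0,0,-0.6],[0,0,-0.7],[0,0,-0.7],[0,0,-0.7]]}'; python3 - <<'E'
from h import *
i,im=snap('wrist','w1')
W,w0=load('wrist0');_,s0=load('scene0')
def crop(im,x,y,w,h,k):return cv2.resize(im[y:y+h,x:x+w,::-1],(w*k,h*k),interpolation=cv2.INTER_CUBIC)
a=np.hstack([crop(w0,170,90,80,80,4),crop(s0,430,150,120,80,4)])
b=crop(im,120,40,400,280,2)
b=cv2.resize(b,(400,280))
o=np.zeros((600,800,3),np.uint8);o[:320,:800]=a[:,:800];o[320:,:400]=b
cv2.imwrite('pics/c1.png',o)
E
```

```text
t: 1.15
position: [0.4973, -0.2996, 0.2449]
eef_rot: [[-0.668, 0.744, -0.0], [0.744, 0.668, 0.001], [0.001, 0.0, -1.0]]
wrist_force: [-0.6, 0.1, -0.2]
width: 0.0852
gripper_force: 0.0
```

View pics/c1.png

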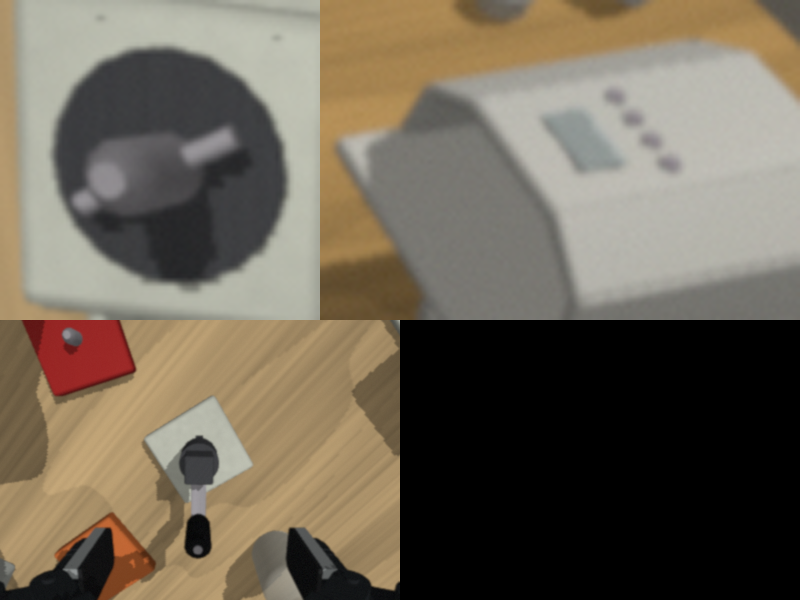

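```bash
python3 - <<'E'
from h import *
np.set_printoptions(precision=4,suppress=True)
W,_=load('wrist0');i,im=load('w1')
a=onz(W,229.2,123.8,.073);b=onz(W,190.2,140.6,.073);c=onz(W,212.5,131.4,.065);d=b-a
print('pin',a,b,(a+b)/2,np.hypot(*d[:2]),np.degrees(np.arctan2(-d[1],-d[0])),'collar',c,'shafttop',onz(W,170+107/4,90+181/4,.104))
cv2.imwrite('pics/c2.png',cv2.resize(im[140:290,260:380,::-1],(480,600),interpolation=cv2.INTER_CUBIC))
g=cv2.cvtColor(im,cv2.COLOR_RGB2GRAY)
# white holder corners
m=((im.min(2)>150)&(im.max(2).astype(int)-im.min(2)<35)).astype(np.uint8);m[:110]=0;m[235:]=0
n,l,s,ce=cv2.connectedComponentsWithStats(m);k=1+s[1:,4].argmax()
cn=cv2.findContours((l==k).astype(np.uint8),0,2)[0][0];box=cv2.boxPoints(cv2.minAreaRect(cn));print(s[k],box)
P=np.array([onz(i,*p,.022) for p in box]);print(P,P.mean(0))
E
```

```text
pin [0.4846 0.0587 0.073 ] [0.4437 0.0422 0.073 ] [0.4641 0.0504 0.073 ] 0.04404035344951956 21.92347286039357 collar [0.4643 0.0507 0.065 ] shafttop [0.4638 0.05   0.104 ]
[ 266  118  106   93 3773] [[264.5882 157.647 ]
 [333.2647 116.4412]
 [373.7647 183.9412]
 [305.0882 225.147 ]]
[[ 0.4362 -0.3314  0.022 ]
 [ 0.4653 -0.2412  0.022 ]
 [ 0.5567 -0.2669  0.022 ]
 [ 0.5296 -0.3645  0.022 ]] [ 0.4969 -0.301   0.022 ]
```

View pics/c2.png

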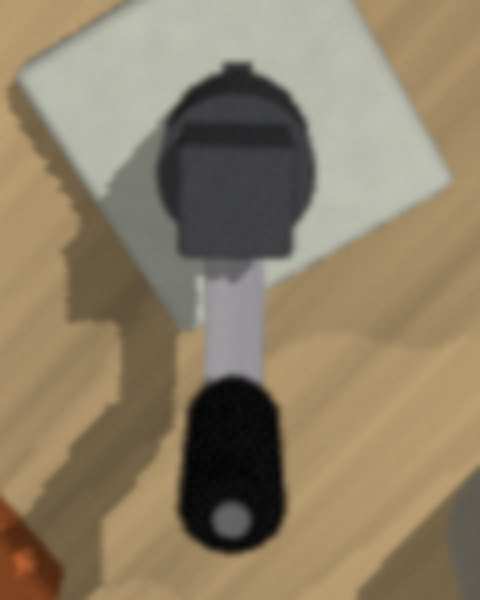

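```bash
python3 - <<'E'
from h import *
np.set_printoptions(precision=4,suppress=True)
i,im=load('w1');s=arm.get_state()
b=onz(i,319,190.2,.107);g=onz(i,317.7,269.8,.138)
R=np.array(s['eef_rot']);p=np.array(s['position'])
print(b,g,g-b,np.degrees(np.arctan2(*(g-b)[1::-1])),'tool:',R.T@(b-p),R.T@(g-p))
E
```

```text
[ 0.4967 -0.3007  0.107 ] [ 0.54   -0.3506  0.138 ] [ 0.0433 -0.05    0.031 ] -49.07730093009211 tool: [-0.0008 -0.0018  0.1381] [-0.0668 -0.003   0.107 ]
```

```bash
python3 -m pendant '{"xyz":[[-0.002,-0.004,0.06],[-0.002,-0.004,0.12],[-0.002,-0.004,0.18],[-0.002,-0.004,0.23],[-0.002,-0.004,0.27],[-0.002,-0.004,0.295],[-0.002,-0.004,0.304],[-0.002,-0.004,0.304]],"twist":[[0,0,0.015],[0,0,0.015],[0,0,0.015],[0,0,0.015],[0,0,0.015],[0,0,0.015],[0,0,0.015],[0,0,0.015]]}' && python3 -m pendant '{"xyz":[[0,0,0],[0,0,0],[0,0,0],[0,0,0],[0,0,0],[0,0,0],[0,0,0],[0,0,0]],"twist":[[0,0,0],[0,0,0],[0,0,0],[0,0,0],[0,0,0],[0,0,0],[0,0,0],[0,0,0]]}' 1
```

```text
t: 2.2
position: [0.4971, -0.3019, 0.0937]
eef_rot: [[-0.658, 0.753, 0.0], [0.753, 0.658, -0.0], [-0.0, 0.0, -1.0]]
wrist_force: [-0.3, -0.1, -0.6]
width: 0.0857
gripper_force: 0.0
t: 3.2
position: [0.4969, -0.3023, 0.0938]
eef_rot: [[-0.657, 0.754, 0.001], [0.754, 0.657, -0.001], [-0.001, 0.0, -1.0]]
wrist_force: [-0.1, -0.1, 5.6]
width: 0.027
gripper_force: 60.0
```

```bash
python3 -m pendant '{"xyz":[[0,0,-0.02],[0,0,-0.06],[0,0,-0.12],[0,0,-0.18],[0,0,-0.24],[0,0,-0.29],[0,0,-0.3],[0,0,-0.3]],"twist":[[0,0,0],[0,0,0],[0,0,0],[0,0,0],[0,0,0],[0,0,0],[0,0,0],[0,0,0]]}'; python3 - <<'E'
from h import *
i,im=snap('wrist','w2')
cv2.imwrite('pics/c3.png',cv2.resize(im[150:400,220:420,::-1],(480,600),interpolation=cv2.INTER_CUBIC))
E
```

```text
t: 4.2
position: [0.4964, -0.3018, 0.2425]
eef_rot: [[-0.657, 0.754, -0.001], [0.754, 0.657, 0.001], [0.001, -0.0, -1.0]]
wrist_force: [0.1, -0.2, -4.2]
width: 0.0269
gripper_force: 59.7
```

View pics/c3.png

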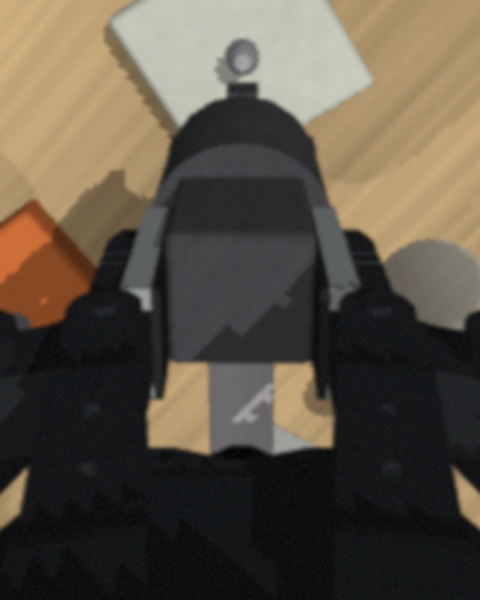

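```bash
python3 - <<'E'
from h import *
np.set_printoptions(precision=4,suppress=True)
i,im=load('w2');s=arm.get_state();R=np.array(s['eef_rot']);p=np.array(s['position'])
for z in (.2545,.2557,.257):
  P=[R.T@(onz(i,220+u/2.4,150+v/2.4,z)-p) for u,v in((170,234),(315,234),(166,362),(317,362))]
  print(z,np.array(P).round(4).tolist(),np.mean(P,0))
# pad edges in start-frame
A=np.array([.464,.0505,0]);c=p+R@[0,0,0]
th=np.radians(-26-0.0);print('yaw',np.degrees(np.arctan2(-R[1,0],-R[0,0])))
d=A-p;d[2]=0;print('shift tool frac',R.T@d/.5)
E
```

```text
0.2545 [[0.0138, -0.013, -0.0126], [0.0138, 0.0135, -0.0126], [-0.0134, -0.0145, -0.0126], [-0.0134, 0.0146, -0.0126]] [ 0.0002  0.0001 -0.0126]
0.2557 [[0.0144, -0.0128, -0.0138], [0.0144, 0.0133, -0.0138], [-0.0125, -0.0144, -0.0138], [-0.0125, 0.0145, -0.0138]] [ 0.0009  0.0001 -0.0138]
0.257 [[0.015, -0.0127, -0.0151], [0.015, 0.0132, -0.0151], [-0.0116, -0.0142, -0.0151], [-0.0116, 0.0143, -0.0151]] [ 0.0017  0.0001 -0.0151]
yaw -48.89876206421768
shift tool frac [0.5729 0.4145 0.0012]
```

```bash
python3 -m pendant '{"xyz":[[0.05,0.035,0],[0.14,0.1,0],[0.24,0.17,0],[0.34,0.245,0],[0.44,0.32,0],[0.53,0.38,0],[0.572,0.4145,0],[0.572,0.4145,0]],"twist":[[0,0,-0.05],[0,0,-0.12],[0,0,-0.2],[0,0,-0.28],[0,0,-0.36],[0,0,-0.41],[0,0,-0.43],[0,0,-0.43]]}'; python3 - <<'E'
from h import *
np.set_printoptions(precision=4,suppress=True)
for f in('side','scene'): snap(f,f+'3')
s=arm.get_state();R=np.array(s['eef_rot']);p=np.array(s['position'])
print(p,np.degrees(np.arctan2(-R[1,0],-R[0,0])),R.T@(np.array([.464,.0505,p[2]])-p)/.5,s['wrist_force'])
E
```

```text
t: 5.25
position: [0.4635, 0.0515, 0.2419]
eef_rot: [[-0.921, 0.389, -0.003], [0.389, 0.921, 0.0], [0.003, -0.001, -1.0]]
wrist_force: [-0.4, -0.3, -4.1]
width: 0.0267
gripper_force: 60.2
[0.4642 0.0496 0.2423] -23.077800518854907 [ 0.0011  0.0015 -0.    ] [ 0.8236  0.0734 -3.6631]
```

```bash
python3 -m pendant '{"xyz":[[0,0.001,0.03],[0,0.001,0.06],[0,0.001,0.09],[0,0.001,0.115],[0,0.001,0.135],[0,0.001,0.15],[0,0.001,0.16],[0,0.001,0.165]],"twist":[[0,0,0],[0,0,0],[0,0,0],[0,0,0],[0,0,0],[0,0,0],[0,0,0],[0,0,0]]}'; python3 -m pendant '{"xyz":[[0,0,0.006],[0,0,0.012],[0,0,0.018],[0,0,0.024],[0,0,0.03],[0,0,0.036],[0,0,0.041],[0,0,0.044]],"twist":[[0,0,0],[0,0,0],[0,0,0],[0,0,0],[0,0,0],[0,0,0],[0,0,0],[0,0,0]]}'
```

```text
t: 6.35
position: [0.4652, 0.0502, 0.1607]
eef_rot: [[-0.92, 0.392, 0.0], [0.392, 0.92, -0.0], [-0.0, 0.0, -1.0]]
wrist_force: [0.8, -0.7, -3.7]
width: 0.0269
gripper_force: 60.3
t: 7.35
position: [0.465, 0.0501, 0.1386]
eef_rot: [[-0.92, 0.392, -0.0], [0.392, 0.92, -0.0], [0.0, -0.0, -1.0]]
wrist_force: [-0.2, 0.4, -3.4]
width: 0.0271
gripper_force: 60.3
```

```bash
python3 -m pendant '{"xyz":[[0,0,0.001],[0,0,0.002],[0,0,0.003],[0,0,0.004],[0,0,0.005],[0,0,0.005],[0,0,0.005],[0,0,0.005]],"twist":[[0,0,0],[0,0,0],[0,0,0],[0,0,0],[0,0,0],[0,0,0],[0,0,0],[0,0,0]]}'; python3 -m pendant '{"xyz":[[0,0,0],[0,0,0],[0,0,0],[0,0,0],[0,0,0],[0,0,0],[0,0,0],[0,0,0]],"twist":[[0,0,0],[0,0,0],[0,0,0],[0,0,0],[0,0,0],[0,0,0],[0,0,0],[0,0,0]]}' 0;
```

```text
t: 8.35
position: [0.4653, 0.0501, 0.1367]
eef_rot: [[-0.92, 0.392, 0.001], [0.392, 0.92, -0.0], [-0.001, 0.0, -1.0]]
wrist_force: [-2.1, 1.1, 5.4]
width: 0.0269
gripper_force: 61.3
t: 9.35
position: [0.4651, 0.0501, 0.1363]
eef_rot: [[-0.92, 0.392, 0.0], [0.392, 0.92, 0.0], [-0.0, 0.0, -1.0]]
wrist_force: [0.7, -0.5, -0.4]
width: 0.0855
gripper_force: 0.0
```

```bash
python3 -m pendant '{"xyz":[[0,0,-0.03],[0,0,-0.06],[0,0,-0.1],[0,0,-0.14],[0,0,-0.18],[0,0,-0.2],[0,0,-0.21],[0,0,-0.21]],"twist":[[0,0,0],[0,0,0],[0,0,0],[0,0,0],[0,0,0],[0,0,0],[0,0,0],[0,0,0]]}';  python3 - <<'E'
from h import *
np.set_printoptions(precision=4,suppress=True)
i,im=snap('wrist','w4')
S,_=load('scene0')
print(onz(S,434.5,186,.13),onz(S,463,228,.13),'top',[onz(S,u,v,.21) for u,v in((457,171),(524,161),(491,203),(560,208))])
b=onz(i,319,190,.15)
o=cv2.resize(im[...,::-1],(448,280));sc=camera('scene')
np.save('pics/s4.npy',sc)
o2=cv2.resize(sc[130:270,300:570,::-1],(800,415)[:2],interpolation=cv2.INTER_CUBIC)[:320]
q=np.zeros((600,800,3),np.uint8);q[:280,:448]=o;q[280:]=o2;cv2.imwrite('pics/c4.png',q)
E
```

```text
t: 10.35
position: [0.465, 0.0501, 0.2411]
eef_rot: [[-0.92, 0.392, -0.0], [0.392, 0.92, 0.0], [0.0, -0.0, -1.0]]
wrist_force: [-0.1, -0.2, -0.9]
width: 0.0854
gripper_force: 0.0
[0.5313 0.2746 0.13  ] [0.6814 0.2753 0.13  ] top [array([0.5643, 0.2993, 0.21  ]), array([0.5752, 0.4854, 0.21  ]), array([0.6822, 0.3213, 0.21  ]), array([0.7367, 0.4658, 0.21  ])]
```

View pics/c4.png

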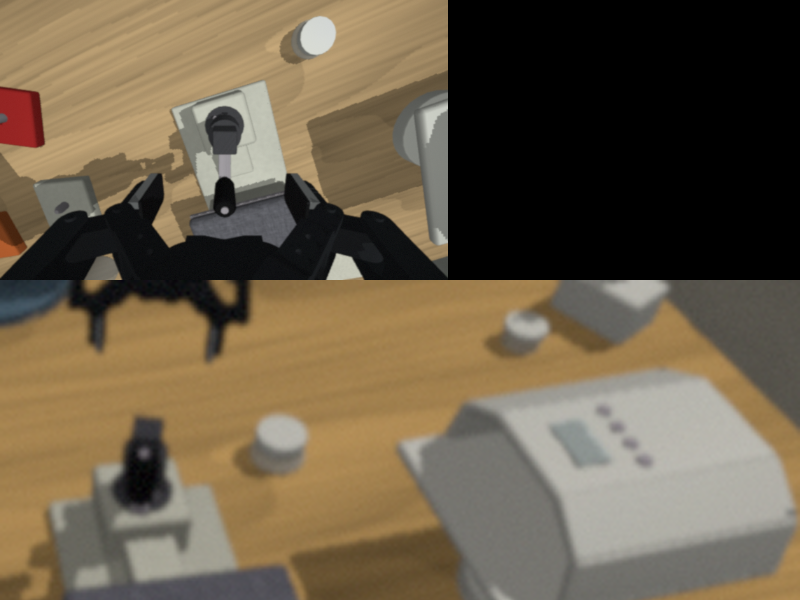

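```bash
python3 -m pendant '{"xyz":[[0,0,-0.04],[-0.02,0.04,-0.04],[-0.04,0.09,-0.04],[-0.06,0.14,-0.04],[-0.08,0.19,-0.04],[-0.1,0.24,-0.04],[-0.124,0.27,-0.04],[-0.124,0.27,-0.04]],"twist":[[0,0,0.14],[0,0,0.28],[0,0,0.42],[0,0,0.56],[0,0,0.7],[0,0,0.84],[0,0,1],[0,0,1]]}';python3 -m pendant '{"xyz":[[0,0,0],[0,0,0],[0,0,0],[0,0,0],[0,0,0],[0,0,0],[0,0,0],[0,0,0]],"twist":[[0,0,0],[0,0,0],[0,0,0],[0,0,0],[0,0,0],[0,0,0],[0,0,0],[0,0,0]]}';  python3 -c "
from h import *
snap('wrist','v1')";python3 -m pendant '{"xyz":[[0.03,0,0],[0.07,0,0],[0.12,0,0],[0.17,0,0],[0.2,0,0],[0.2,0,0],[0.2,0,0],[0.2,0,0]],"twist":[[0,0,0],[0,0,0],[0,0,0],[0,0,0],[0,0,0],[0,0,0],[0,0,0],[0,0,0]]}'; python3 - <<'E'
from h import *
snap('wrist','v2')
a=load('v1')[1][...,::-1];b=load('v2')[1][...,::-1]
cv2.imwrite('pics/c5.png',np.vstack([a[:300],b[:300]]))
E
```

```text
t: 11.45
position: [0.5754, 0.1505, 0.26]
eef_rot: [[-0.123, 0.992, -0.001], [0.992, 0.123, -0.0], [-0.0, -0.001, -1.0]]
wrist_force: [-0.4, -0.6, -0.3]
width: 0.0855
gripper_force: 0.0
t: 12.45
position: [0.5751, 0.15, 0.2613]
eef_rot: [[-0.12, 0.993, 0.0], [0.993, 0.12, -0.0], [-0.0, 0.0, -1.0]]
wrist_force: [0.1, -0.2, -0.4]
width: 0.0853
gripper_force: 0.0
t: 13.5
position: [0.5632, 0.2485, 0.2614]
eef_rot: [[-0.119, 0.993, 0.0], [0.993, 0.119, -0.0], [-0.0, 0.0, -1.0]]
wrist_force: [-0.2, 0.3, -0.6]
width: 0.0857
gripper_force: 0.0
```

View pics/c5.png

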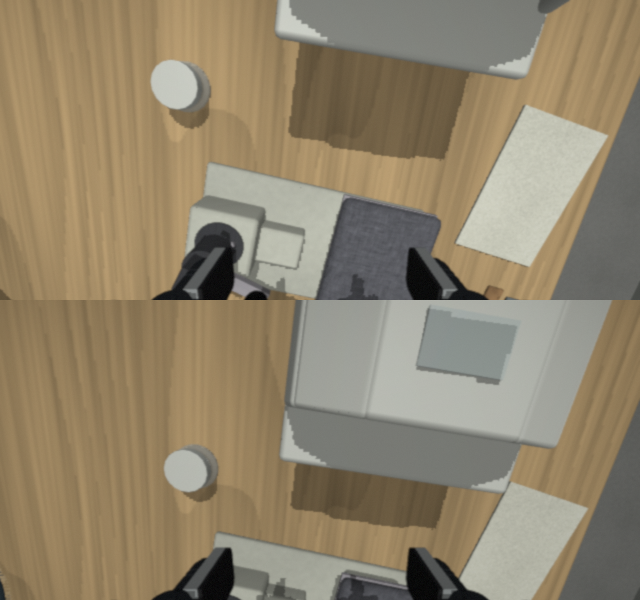

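```bash
python3 - <<'E'
from h import *
for f,cols,(a0,b0,a1,b1) in(('v1',(290,310,370,430,500,518),(278,37,525,77)),('v2',(295,310,370,430,490,500),(282,159,507,191))):
    g=cv2.cvtColor(load(f)[1],cv2.COLOR_RGB2GRAY)
    for c in cols:
        r=int(b0+(c-a0)*(b1-b0)/(a1-a0));print(f,c,r-8,g[r-8:r+10,c].tolist())
g=cv2.cvtColor(load('v1')[1],cv2.COLOR_RGB2GRAY)
for c in(350,370,390,410,430):
    r=int(197+(c-345)*18/95);print('pad v1',c,r-8,g[r-8:r+10,c].tolist())
g=cv2.cvtColor(load('v2')[1],cv2.COLOR_RGB2GRAY)
for c in(345,360,375,390,405):
    r=int(275+(c-340)*10/70);print('pad v2',c,r-8,g[r-8:r+10,c].tolist())
g=cv2.cvtColor(load('wrist0')[1],cv2.COLOR_RGB2GRAY)
for c in(360,380,410,440,465):
    r=int(36+(c-352)*12/124);print('pad w0 far',c,r-8,g[r-8:r+10,c].tolist())
for c in(340,360,380,400,):
    r=int(246+(c-328)*8/104);print('pad w0 near',c,r-8,g[r-8:r+10,c].tolist())
E
```

```text
v1 290 30 [204, 200, 190, 178, 166, 153, 141, 128, 116, 107, 109, 132, 140, 141, 141, 142, 142, 142]
v1 310 34 [203, 196, 185, 172, 160, 147, 135, 123, 110, 101, 91, 87, 87, 87, 88, 87, 86, 85]
v1 370 43 [132, 132, 131, 129, 128, 127, 124, 121, 118, 111, 102, 96, 96, 97, 98, 96, 96, 97]
v1 430 53 [130, 130, 130, 128, 128, 128, 127, 122, 118, 112, 105, 97, 90, 88, 89, 88, 88, 87]
v1 500 64 [182, 195, 196, 194, 187, 177, 167, 154, 144, 133, 121, 107, 108, 129, 137, 137, 139, 139]
v1 518 67 [194, 195, 194, 194, 187, 177, 166, 155, 145, 133, 120, 118, 134, 147, 151, 150, 150, 148]
v2 295 152 [183, 183, 184, 183, 184, 183, 177, 165, 150, 132, 120, 122, 125, 122, 112, 102, 94, 88]
v2 310 154 [138, 168, 181, 183, 185, 184, 180, 169, 154, 136, 114, 91, 81, 81, 81, 82, 82, 83]
v2 370 163 [119, 119, 120, 119, 121, 120, 120, 119, 117, 113, 107, 91, 85, 85, 83, 85, 86, 86]
v2 430 172 [120, 120, 120, 119, 121, 119, 120, 119, 116, 114, 107, 96, 89, 88, 87, 87, 87, 86]
v2 490 180 [119, 134, 169, 180, 182, 181, 181, 179, 174, 161, 144, 129, 123, 135, 139, 140, 139, 140]
v2 500 182 [181, 180, 180, 18
[... 1214 characters left out ...]
84, 84, 83, 84, 86, 86, 87, 90]
pad w0 far 410 33 [151, 149, 150, 149, 150, 142, 115, 89, 83, 86, 89, 89, 87, 87, 87, 87, 86, 88]
pad w0 far 440 36 [138, 136, 139, 138, 137, 137, 130, 102, 83, 83, 86, 86, 86, 89, 89, 89, 82, 76]
pad w0 far 465 38 [121, 122, 122, 123, 122, 123, 124, 119, 101, 88, 87, 90, 92, 90, 86, 85, 85, 85]
pad w0 near 340 238 [95, 95, 90, 88, 81, 76, 71, 72, 84, 93, 95, 93, 94, 92, 93, 92, 94, 94]
pad w0 near 360 240 [87, 85, 86, 89, 86, 78, 74, 73, 86, 94, 91, 92, 92, 93, 92, 93, 93, 94]
pad w0 near 380 242 [89, 89, 88, 89, 88, 84, 75, 75, 86, 94, 95, 95, 95, 96, 94, 94, 94, 94]
pad w0 near 400 243 [90, 90, 92, 94, 95, 91, 84, 75, 73, 85, 93, 95, 94, 93, 93, 92, 93, 92]
```

```bash
python3 -m pendant '{"xyz":[[-0.08,-0.004,0],[-0.17,-0.008,0],[-0.26,-0.012,0],[-0.34,-0.016,0.01],[-0.376,-0.02,0.02],[-0.376,-0.02,0.03],[-0.376,-0.02,0.04],[-0.376,-0.02,0.04]],"twist":[[0,0.05,0],[0,0.18,0],[0,0.33,0],[0,0.48,0],[0,0.63,0],[0,0.78,0],[0,0.92,0],[0,1,0]]}';python3 -m pendant '{"xyz":[[0,0,0],[0,0,0],[0,0,0],[0,0,0],[0,0,0],[0,0,0],[0,0,0],[0,0,0]],"twist":[[0,0,0],[0,0,0],[0,0,0],[0,0,0],[0,0,0],[0,0,0],[0,0,0],[0,0,0]]}'; python3 - <<'E'
from h import *
np.set_printoptions(precision=4,suppress=True)
i,im=snap('wrist','v3')
print(arm.get_state()['qpos'],ray(i,320,200))
for X in((.531,.275,.13),(.7,.275,.13),(.602,.131,.098),(.707,.122,.098),(.464,.05,.17)):print(X,proj(i,X))
cv2.imwrite('pics/c6.png',im[...,::-1])
E
```

```text
t: 14.55
position: [0.5757, 0.0596, 0.2399]
eef_rot: [[-0.056, 0.993, -0.103], [0.493, 0.117, 0.862], [0.868, -0.002, -0.497]]
wrist_force: [0.1, -0.4, -0.3]
width: 0.0854
gripper_force: 0.0
t: 15.55
position: [0.5757, 0.0614, 0.2412]
eef_rot: [[-0.06, 0.993, -0.104], [0.496, 0.12, 0.86], [0.866, -0.0, -0.5]]
wrist_force: [0.5, -0.6, -0.3]
width: 0.0857
gripper_force: 0.0
[-0.4087  0.7863  0.2921  1.795   0.8445  0.7075] (array([ 0.585 , -0.0139,  0.3687]), array([-0.0806,  0.6761, -0.7324]))
(0.531, 0.275, 0.13) (np.float64(304.7929829433728), np.float64(159.04887675857023))
(0.7, 0.275, 0.13) (np.float64(440.7892155656347), np.float64(169.48569217125907))
(0.602, 0.131, 0.098) (np.float64(353.93462203866966), np.float64(280.3810704782632))
(0.707, 0.122, 0.098) (np.float64(464.2675402392763), np.float64(301.1604920698246))
(0.464, 0.05, 0.17) (np.float64(152.74919555305115), np.float64(316.22352877767884))
```

```bash
python3 - <<'E'
from h import *
im=load('v3')[1][...,::-1]
a=cv2.resize(im[100:200,290:490],(800,400),interpolation=cv2.INTER_CUBIC)
b=cv2.resize(im[225:325,320:500],(360,200),interpolation=cv2.INTER_CUBIC)
c=load('v1')[1][0:90,265:555,::-1];c=cv2.resize(c,(440,137),interpolation=cv2.INTER_CUBIC)
q=np.zeros((600,800,3),np.uint8);q[:400]=a;q[400:,:360]=b;q[400:537,360:]=c;cv2.imwrite('pics/c6.png',q)
E
```

```text
(no output)
```

View pics/c6.png

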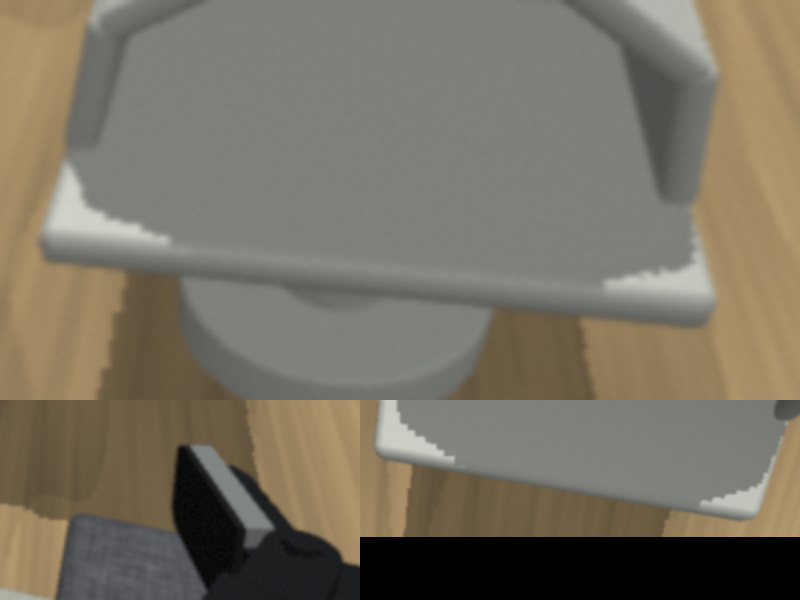

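```bash
cat >lip.py <<'E'
from h import *
np.set_printoptions(precision=4,suppress=True)
V=[load(f) for f in('v1','v2','v3')]
c=[onz(V[1][0],u,v,.13) for u,v in((282,159),(507,191))];print('corners',c)
e=(c[1]-c[0]);L=np.linalg.norm(e);e/=L;n=np.array([-e[1],e[0],0]);print(L)
ts=np.arange(-.02,.012,.0001)
for s in list(np.arange(.008,.024,.004))+list(L-np.arange(.008,.024,.004)):
    obs={}
    prof=[]
    for i,im in V:
        g=cv2.cvtColor(im,cv2.COLOR_RGB2GRAY).astype(np.float32)
        P=np.array([proj(i,c[0]+e*s-n*t) for t in ts],np.float32)
        p=cv2.remap(g,P[None,:,0],P[None,:,1],cv2.INTER_LINEAR)[0];prof.append(p)
    out=[]
    for f in(.95,.9,.85,.8,.75):
        A=[];b=[]
        for (i,im),p in zip(V,prof):
            top=np.median(np.sort(p[60:220])[-60:])
            k=np.where((p<f*top)&(ts>-.012)&(np.arange(len(p))>np.argmax(p[80:])+80))[0]
            if len(k)==0:continue
            k=k[0];X=c[0]+e*s-n*ts[k];o=-np.array(i['R']).T@np.array(i['t']);d=X-o
            q=np.array([d@n,d[2]]);q/=np.linalg.norm(q);m=np.array([-q[1],q[0]])
            A.append(m);b.append(m@np.array([(o-c[0])@n,o[2]]))
        A=np.array(A);b=np.array(b);sol,*_=np.linalg.lstsq(A,b,rcond=None);out.append((f,*(sol*1000).round(1),*((A@sol-b)*1000).round(1)))
    print(round(s,3),out)
E
python3 lip.py
```

```text
corners [array([0.5265, 0.2742, 0.13  ]), array([0.7341, 0.2692, 0.13  ])]
0.20763729070598627
0.008 [(0.95, np.float64(2.8), np.float64(132.2), np.float64(-0.0), np.float64(0.0), np.float64(0.0)), (0.9, np.float64(2.2), np.float64(131.8), np.float64(-0.1), np.float64(0.0), np.float64(0.0)), (0.85, np.float64(1.6), np.float64(131.4), np.float64(-0.2), np.float64(0.2), np.float64(0.1)), (0.8, np.float64(1.0), np.float64(130.9), np.float64(-0.3), np.float64(0.2), np.float64(0.1)), (0.75, np.float64(0.5), np.float64(130.4), np.float64(-0.3), np.float64(0.2), np.float64(0.1))]
0.012 [(0.95, np.float64(2.8), np.float64(132.2), np.float64(0.0), np.float64(-0.0), np.float64(-0.0)), (0.9, np.float64(2.1), np.float64(131.7), np.float64(-0.1), np.float64(0.1), np.float64(0.1)), (0.85, np.float64(1.5), np.float64(131.4), np.float64(-0.3), np.float64(0.2), np.float64(0.1)), (0.8, np.float64(1.0), np.float64(130.9), np.float64(-0.3), np.float64(0.2), np.float64(0.1)), (0.75, np.float64(0.4), np.float64(130.3), np.float64(-0.4), np.float64(0.3), np.float64(0.2))]
0.016 [(0.95, np.float64(2.7), np.
[... 2184 characters left out ...]
, np.float64(0.1)), (0.8, np.float64(-1.1), np.float64(130.4), np.float64(-0.3), np.float64(0.2), np.float64(0.1)), (0.75, np.float64(-1.7), np.float64(129.8), np.float64(-0.4), np.float64(0.3), np.float64(0.2))]
0.188 [(0.95, np.float64(0.8), np.float64(131.7), np.float64(-0.1), np.float64(0.1), np.float64(0.0)), (0.9, np.float64(0.2), np.float64(131.1), np.float64(-0.2), np.float64(0.2), np.float64(0.1)), (0.85, np.float64(-0.4), np.float64(130.8), np.float64(-0.3), np.float64(0.2), np.float64(0.1)), (0.8, np.float64(-1.0), np.float64(130.2), np.float64(-0.3), np.float64(0.2), np.float64(0.1)), (0.75, np.float64(-1.7), np.float64(129.7), np.float64(-0.4), np.float64(0.3), np.float64(0.2))]
```

```bash
cat >go.py <<'E'
from h import *
from scipy.spatial.transform import Rotation as Ro
def go(p,yaw=None):
    "yaw: direction of tool -x in world deg, tool down"
    s=arm.get_state();R=np.array(s['eef_rot']);a=np.radians(yaw);x=-np.array([np.cos(a),np.sin(a),0]);z=np.array([0,0,-1.])
    T=np.c_[x,np.cross(z,x),z]
    print('shift',(R.T@(np.array(p)-s['position'])/.5).round(4),'twist',(Ro.from_matrix(R.T@T).as_rotvec(degrees=True)/60).round(3))
if __name__=='__main__':
    a=[float(v) for v in sys.argv[1:]];go(a[:3],a[3])
E
python3 go.py .5245 .0248 .25 -23.1
python3 - <<'E'
from h import *
np.set_printoptions(precision=4,suppress=True)
# grip check: image w4 spindle/top at approx
i,im=load('w4');g=cv2.cvtColor(im,cv2.COLOR_RGB2GRAY)
m=(im.max(2)<45).astype(np.uint8)
r=g[285:312,300:345];v,u=np.where((r>90));print(u.mean()+300,v.mean()+285,len(u))
print(onz(i,224.5/.7,210.5/.7,.181))
E
```

```text
shift [-0.015  -0.1105 -0.061 ] twist [ 0.522 -0.904 -0.904]
326.2704081632653 302.5561224489796 196
[0.5247 0.0246 0.181 ]
```

```bash
python3 -m pendant '{"xyz":[[0,-0.01,-0.02],[0,-0.02,-0.04],[-0.005,-0.04,-0.06],[-0.01,-0.06,-0.06],[-0.015,-0.08,-0.06],[-0.015,-0.1,-0.06],[-0.015,-0.11,-0.061],[-0.015,-0.1105,-0.061]],"twist":[[0.065,-0.113,-0.113],[0.13,-0.226,-0.226],[0.196,-0.339,-0.339],[0.261,-0.452,-0.452],[0.326,-0.565,-0.565],[0.391,-0.678,-0.678],[0.457,-0.791,-0.791],[0.522,-0.904,-0.904]]}'; python3 go.py .5247 .0247 .16 -23.1
```

```text
t: 16.6
position: [0.5244, 0.0249, 0.2507]
eef_rot: [[-0.921, 0.389, 0.004], [0.389, 0.921, -0.004], [-0.005, -0.002, -1.0]]
wrist_force: [-0.0, 0.7, 0.2]
width: 0.0852
gripper_force: 0.0
shift [2.000e-04 1.000e-04 1.813e-01] twist [-0.002  0.004  0.004]
```

```bash
Z='[0,0,0]'; python3 -m pendant '{"xyz":[[0,0,0.04],[0,0,0.08],[0,0,0.12],[0,0,0.15],[0,0,0.17],[0,0,0.18],[0,0,0.181],[0,0,0.181]],"twist":[[0,0,0],[0,0,0],[0,0,0],[0,0,0],[0,0,0],[0,0,0],[0,0,0],[0,0,0]]}'; python3 -m pendant '{"xyz":[[0,0,0],[0,0,0],[0,0,0],[0,0,0],[0,0,0],[0,0,0],[0,0,0],[0,0,0]],"twist":[[0,0,0],[0,0,0],[0,0,0],[0,0,0],[0,0,0],[0,0,0],[0,0,0],[0,0,0]]}' 1; python3 -m pendant '{"xyz":[[0.0025,-0.0254,0],[0.0099,-0.0497,0],[0.0219,-0.0722,0],[0.0381,-0.0919,0],[0.0578,-0.1081,0],[0.0803,-0.1201,0],[0.1046,-0.1275,0],[0.13,-0.13,0]],"twist":[[0,0,0],[0,0,0],[0,0,0],[0,0,0],[0,0,0],[0,0,0],[0,0,0],[0,0,0]]}'
```

```text
t: 17.6
position: [0.5249, 0.0248, 0.1601]
eef_rot: [[-0.92, 0.392, 0.001], [0.392, 0.92, -0.0], [-0.001, 0.0, -1.0]]
wrist_force: [-0.4, -0.1, 0.0]
width: 0.0853
gripper_force: 0.0
t: 18.6
position: [0.5248, 0.0248, 0.1598]
eef_rot: [[-0.92, 0.392, 0.001], [0.392, 0.92, -0.0], [-0.001, -0.0, -1.0]]
wrist_force: [0.9, -0.0, 2.8]
width: 0.0242
gripper_force: 58.7
t: 19.6
position: [0.4389, -0.01, 0.1598]
eef_rot: [[-0.92, 0.392, 0.001], [0.392, 0.92, -0.002], [-0.002, -0.001, -1.0]]
wrist_force: [5.3, 1.0, -1.2]
width: 0.0243
gripper_force: 58.8
```

```bash
python3 -m pendant '{"xyz":[[0.0254,0.0025,0],[0.0497,0.0099,0],[0.0722,0.0219,0],[0.0919,0.0381,0],[0.1081,0.0578,0],[0.1201,0.0803,0],[0.1275,0.1046,0],[0.13,0.13,0]],"twist":[[0,0,0],[0,0,0],[0,0,0],[0,0,0],[0,0,0],[0,0,0],[0,0,0],[0,0,0]]}'; python3 -m pendant '{"xyz":[[-0.0099,0.0497,0],[-0.0381,0.0919,0],[-0.0803,0.1201,0],[-0.13,0.13,0],[-0.1797,0.1201,0],[-0.2219,0.0919,0],[-0.2501,0.0497,0],[-0.26,0,0]],"twist":[[0,0,0],[0,0,0],[0,0,0],[0,0,0],[0,0,0],[0,0,0],[0,0,0],[0,0,0]]}'
```

```text
t: 20.6
position: [0.4025, 0.0756, 0.1591]
eef_rot: [[-0.92, 0.392, -0.004], [0.392, 0.92, -0.004], [0.002, -0.005, -1.0]]
wrist_force: [-0.6, -5.7, 5.2]
width: 0.0246
gripper_force: 59.5
t: 21.6
position: [0.5258, 0.0275, 0.1599]
eef_rot: [[-0.921, 0.39, 0.002], [0.39, 0.921, 0.006], [0.0, 0.006, -1.0]]
wrist_force: [3.0, 4.3, 2.5]
width: 0.024
gripper_force: 59.4
```

```bash
python3 -m pendant '{"xyz":[[0.0099,-0.0497,0],[0.0381,-0.0919,0],[0.0803,-0.1201,0],[0.13,-0.13,0],[0.1797,-0.1201,0],[0.2219,-0.0919,0],[0.2501,-0.0497,0],[0.26,0,0]],"twist":[[0,0,0],[0,0,0],[0,0,0],[0,0,0],[0,0,0],[0,0,0],[0,0,0],[0,0,0]]}'; python3 -m pendant '{"xyz":[[-0.0099,0.0497,0],[-0.0381,0.0919,0],[-0.0803,0.1201,0],[-0.13,0.13,0],[-0.1797,0.1201,0],[-0.2219,0.0919,0],[-0.2501,0.0497,0],[-0.26,0,0]],"twist":[[0,0,0],[0,0,0],[0,0,0],[0,0,0],[0,0,0],[0,0,0],[0,0,0],[0,0,0]]}'; python3 - <<'E'
from h import *
i,im=snap('wrist','u1');j,sc=snap('scene','u1s')
q=np.zeros((600,800,3),np.uint8);q[:400,:640]=im[...,::-1];q[400:,:400]=cv2.resize(sc[180:300,300:500,::-1],(400,240),interpolation=cv2.INTER_CUBIC)[:200]
q[400:,400:]=cv2.resize(load('scene0')[1][180:300,300:500,::-1],(400,240),interpolation=cv2.INTER_CUBIC)[:200]
cv2.imwrite('pics/c7.png',q)
# pad mask in scene before/after
for f in('scene0','u1s'):
    d,a=load(f);a=a.astype(int);m=((a[...,2]-a[...,0]>3)&(a.sum(2)>150)&(a.sum(2)<360)).astype(np.uint8);m[:200]=0;m[300:]=0;m[:,:300]=0;m[:,420:]=0
    c=max(cv2.findContours(m,0,2)[0],key=cv2.contourArea);print(f,cv2.boundingRect(c),cv2.approxPolyDP(c,5,True)[:,0].tolist())
E
```

```text
t: 22.6
position: [0.4023, 0.0757, 0.1592]
eef_rot: [[-0.92, 0.392, -0.003], [0.392, 0.92, -0.004], [0.001, -0.005, -1.0]]
wrist_force: [4.5, -7.3, -0.9]
width: 0.0239
gripper_force: 59.7
t: 23.6
position: [0.5258, 0.0274, 0.1599]
eef_rot: [[-0.921, 0.39, 0.002], [0.39, 0.921, 0.006], [0.0, 0.006, -1.0]]
wrist_force: [3.1, 3.7, 0.6]
width: 0.024
gripper_force: 60.2
scene0 (323, 228, 83, 44) [[395, 229], [324, 236], [328, 268], [405, 262]]
u1s (323, 221, 86, 45) [[397, 222], [324, 228], [329, 264], [407, 255]]
```

```bash
python3 -m pendant '{"xyz":[[0,0,0],[0,0,0],[0,0,0],[0,0,0],[0,0,0],[0,0,-0.04],[0,0,-0.09],[0,0,-0.14]],"twist":[[0,0,0],[0,0,0],[0,0,0],[0,0,0],[0,0,0],[0,0,0],[0,0,0],[0,0,0]]}' 0; python3 -m pendant '{"xyz":[[0,0,-0.04],[-0.03,0,-0.06],[-0.06,0.005,-0.06],[-0.09,0.01,-0.06],[-0.12,0.013,-0.06],[-0.158,0.013,-0.06],[-0.158,0.013,-0.06],[-0.158,0.013,-0.06]],"twist":[[0,0,0.14],[0,0,0.28],[0,0,0.42],[0,0,0.57],[0,0,0.72],[0,0,0.88],[0,0,1],[0,0,1]]}'; python3 -c "
from h import *
snap('scene','sw')
snap('wrist','p1')"; python3 -m pendant '{"xyz":[[0.03,0,0],[0.07,0,0],[0.12,0,0],[0.17,0,0],[0.2,0,0],[0.2,0,0],[0.2,0,0],[0.2,0,0]],"twist":[[0,0,0],[0,0,0],[0,0,0],[0,0,0],[0,0,0],[0,0,0],[0,0,0],[0,0,0]]}'; python3 -c "
from h import *
snap('wrist','p2')"; python3 -m pendant '{"xyz":[[-0.08,-0.004,0],[-0.17,-0.008,0],[-0.26,-0.012,0],[-0.34,-0.016,0.01],[-0.376,-0.02,0.02],[-0.376,-0.02,0.03],[-0.376,-0.02,0.04],[-0.376,-0.02,0.04]],"twist":[[0,0.05,0],[0,0.18,0],[0,0.33,0],[0,0.48,0],[0,0.63,0],[0,0.78,0],[0,0.92,0],[0,1,0]]}';python3 -m pendant '{"xyz":[[0,0,0],[0,0,0],[0,0,0],[0,0,0],[0,0,0],[0,0,0],[0,0,0],[0,0,0]],"twist":[[0,0,0],[0,0,0],[0,0,0],[0,0,0],[0,0,0],[0,0,0],[0,0,0],[0,0,0]]}'; python3 -c "
from h import *
snap('wrist','p3')
o=np.zeros((600,800,3),np.uint8)
f=lambda n:cv2.resize(load(n)[1][...,::-1],(400,250),interpolation=cv2.INTER_AREA)
o[:250,:400]=f('p1');o[:250,400:]=f('p2');o[250:]=cv2.resize(load('p3')[1][100:310,200:500,::-1],(800,560),interpolation=cv2.INTER_CUBIC)[:350]
cv2.imwrite('pics/c7.png',o)"
```

```text
t: 24.7
position: [0.5243, 0.0248, 0.2302]
eef_rot: [[-0.92, 0.392, -0.0], [0.392, 0.92, -0.0], [-0.0, -0.0, -1.0]]
wrist_force: [-0.1, 0.4, -0.1]
width: 0.0855
gripper_force: 0.0
t: 25.7
position: [0.5997, -0.0002, 0.2594]
eef_rot: [[-0.122, 0.993, -0.0], [0.993, 0.122, -0.0], [-0.0, -0.0, -1.0]]
wrist_force: [-0.2, 0.1, 0.3]
width: 0.0852
gripper_force: 0.0
t: 26.8
position: [0.5878, 0.0984, 0.2595]
eef_rot: [[-0.12, 0.993, 0.0], [0.993, 0.12, -0.001], [-0.001, 0.0, -1.0]]
wrist_force: [0.1, -0.4, -0.7]
width: 0.0854
gripper_force: 0.0
t: 27.85
position: [0.5971, -0.0878, 0.2341]
eef_rot: [[-0.057, 0.994, -0.098], [0.497, 0.113, 0.86], [0.866, 0.001, -0.5]]
wrist_force: [-17.5, 11.5, 24.1]
width: 0.0854
gripper_force: 0.0
t: 28.85
position: [0.5972, -0.0857, 0.2369]
eef_rot: [[-0.061, 0.993, -0.099], [0.5, 0.116, 0.858], [0.864, 0.003, -0.504]]
wrist_force: [-0.4, -0.7, -0.7]
width: 0.0855
gripper_force: 0.0
```

View pics/c7.png

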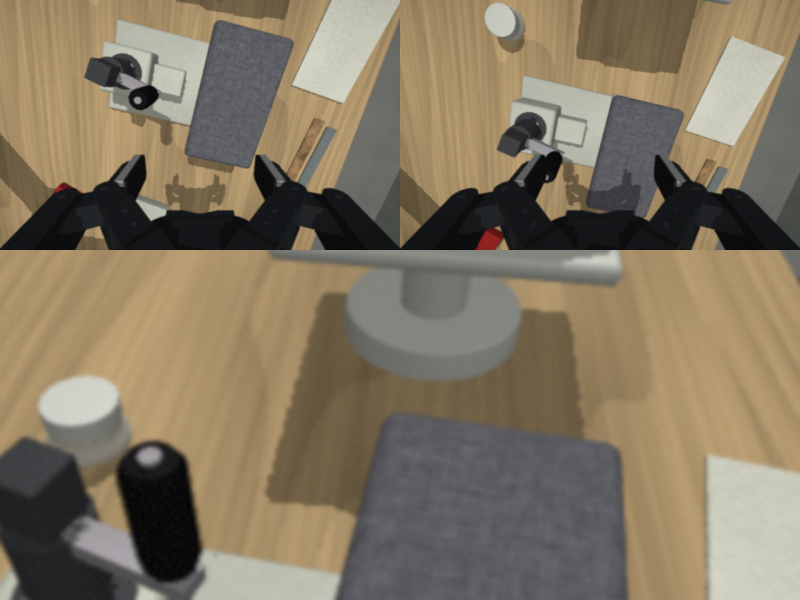

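```bash
python3 - <<'E'
from h import *
np.set_printoptions(precision=4,suppress=True)
s=arm.get_state();print(s['qpos'],s['position'],s['wrist_force'],np.array(s['tau']))
j,sc=snap('scene','x1');k,sd=snap('side','x1d')
for f,now in(('scene0',sc),('sw',sc)):
    d=cv2.absdiff(load(f)[1],now).max(2)
    m=(d>30).astype(np.uint8)
    n,l,st,c=cv2.connectedComponentsWithStats(m)
    print(f,[st[q].tolist() for q in range(1,n) if st[q,4]>12])
b0=load('scene0')[1][270:325,195:240].astype(int)
for dx in(-3,-2,-1,0,1,2,3):print(dx,[int(np.abs(sc[270+dy:325+dy,195+dx:240+dx]-b0).mean()*10) for dy in(-2,-1,0,1,2)])
E
```

```text
[-0.5865  1.0215  0.729   2.1147  0.7207  0.5345] [ 0.5972 -0.0857  0.2368] [-0.2898 -0.5994 -0.7796] [  0.0234 -65.4306  20.6349   6.4041   1.5854   0.0003]
scene0 [[330, 0, 13, 4, 32], [312, 0, 90, 205, 5687], [7, 13, 331, 387, 31478], [249, 15, 16, 58, 450], [274, 27, 30, 11, 122], [309, 27, 53, 43, 748], [269, 77, 5, 6, 25], [311, 118, 11, 17, 122], [226, 124, 20, 5, 48], [215, 140, 8, 9, 31], [334, 199, 7, 13, 45], [344, 219, 67, 39, 535], [197, 221, 39, 38, 800], [303, 231, 17, 16, 123], [224, 245, 66, 51, 1673], [138, 256, 67, 46, 1388], [336, 259, 73, 14, 341], [292, 263, 14, 37, 257], [217, 266, 14, 3, 28], [326, 267, 9, 8, 34], [213, 270, 13, 9, 73], [380, 275, 9, 10, 59], [234, 294, 23, 17, 127], [167, 314, 9, 6, 36]]
sw [[337, 0, 8, 5, 25], [333, 0, 75, 207, 6393], [7, 13, 315, 387, 31468], [249, 15, 16, 58, 445], [274, 27, 30, 9, 117], [308, 26, 54, 44, 787], [269, 77, 5, 6, 25], [312, 78, 30, 14, 297], [311, 118, 11, 17, 123], [226, 123, 21, 6, 52], [215, 140, 8, 9, 30], [250, 147, 8, 3, 14], [224, 255, 66, 51, 1661], [135, 261, 69, 44, 1213], [202, 265, 44, 14, 195], [235, 296, 21, 16, 107], [167, 314, 16, 12, 90]]
-3 [179, 168, 160, 158, 162]
-2 [168, 155, 147, 147, 155]
-1 [160, 145, 136, 139, 152]
0 [157, 141, 132, 139, 154]
1 [161, 148, 144, 150, 163]
2 [168, 160, 159, 165, 177]
3 [179, 174, 176, 182, 191]
```

```bash
cat >pad.py <<'E'
from h import *
np.set_printoptions(precision=4,suppress=True,linewidth=200)
names=sys.argv[1].split(',')
V=[load(f) for f in names]
Z=.124
a=np.radians(float(sys.argv[2]) if len(sys.argv)>2 else -5.4)
ex=np.array([np.cos(a),np.sin(a),0]);ey=np.array([-ex[1],ex[0],0])
C=np.array([.4645,.0503,Z])+ex*.185
ts=np.arange(-.012,.013,.0005)
for edge,dirn,al,rng in(('far',ey,ex,(-.035,.035)),('left',-ex,ey,(-.0,.08)),('right',ex,ey,(-.0,.08))):
    half=.101 if edge=='far' else .056
    for nme,(i,im) in zip(names,V):
        g=cv2.cvtColor(im,cv2.COLOR_RGB2GRAY).astype(np.float32)
        S=np.arange(rng[0],rng[1],.001)
        P=np.array([[proj(i,C+dirn*(half+t)+al*s) for t in ts] for s in S],np.float32)
        p=np.median(cv2.remap(g,P[...,0],P[...,1],cv2.INTER_LINEAR),0);print(edge,nme,'%s'%P[len(S)//2,24],p.round().astype(int).tolist())
E
python3 pad.py p1,p2,p3
```

```text
far p1 [411.5313  40.5977] [92, 93, 94, 94, 93, 92, 91, 91, 91, 91, 91, 89, 89, 92, 102, 120, 139, 147, 150, 152, 152, 152, 152, 151, 151, 151, 151, 151, 151, 151, 151, 151, 151, 149, 146, 146, 145, 143, 137, 131, 119, 107, 105, 105, 104, 104, 104, 104, 103, 103]
far p2 [401.2944 161.9212] [94, 95, 95, 94, 93, 92, 92, 92, 92, 91, 91, 90, 89, 88, 87, 84, 81, 81, 84, 94, 109, 126, 142, 150, 153, 155, 155, 155, 155, 155, 155, 155, 155, 155, 155, 155, 155, 155, 155, 155, 155, 155, 155, 155, 155, 154, 155, 155, 154, 154]
far p3 [387.393  162.8127] [91, 91, 91, 92, 91, 91, 91, 91, 91, 91, 92, 92, 93, 94, 95, 96, 96, 97, 97, 97, 97, 97, 98, 97, 97, 97, 97, 97, 97, 97, 97, 97, 97, 97, 97, 97, 97, 97, 97, 97, 97, 97, 97, 97, 97, 97, 97, 97, 97, 97]
left p1 [327.378  102.3004] [96, 96, 96, 97, 96, 96, 96, 95, 94, 93, 92, 91, 90, 88, 87, 86, 85, 84, 82, 79, 77, 76, 80, 92, 116, 139, 162, 182, 191, 194, 195, 195, 195, 195, 195, 194, 194, 194, 193, 193, 193, 192, 192, 192, 192, 192, 193, 193, 193, 193]
left p2 [326.3251 211.6764] [94, 95, 95, 95, 94, 94, 94, 94, 92, 91, 90, 89, 89, 88, 86, 85, 84
[... 470 characters left out ...]
1, 89, 88, 90, 96, 109, 123, 132, 136, 141, 143, 144, 143, 143, 143, 143, 143, 143, 143, 143, 143, 143, 142, 142, 143, 143, 143, 143, 143, 144, 144, 144, 145, 145, 145, 145, 145]
right p2 [438.3087 234.6188] [93, 93, 93, 93, 94, 94, 94, 94, 93, 94, 94, 93, 92, 91, 89, 88, 88, 92, 100, 111, 121, 128, 132, 133, 135, 136, 137, 137, 137, 137, 136, 135, 133, 132, 130, 129, 128, 128, 129, 130, 130, 130, 130, 130, 130, 131, 134, 137, 139, 141]
right p3 [435.912  205.0471] [95, 95, 95, 94, 94, 94, 94, 94, 93, 92, 92, 92, 91, 90, 89, 87, 86, 87, 91, 98, 110, 122, 131, 137, 140, 141, 142, 142, 142, 142, 141, 139, 138, 138, 138, 138, 138, 138, 138, 138, 138, 139, 139, 139, 140, 142, 143, 144, 144, 144]
```

```bash
python3 go.py .5247 .0247 .255 -23.1
```

```text
shift [ 0.1505 -0.1182  0.1856] twist [ 0.524 -0.898 -0.906]
```

```bash
python3 -m pendant '{"xyz":[[0.02,-0.01,0.01],[0.04,-0.02,0.03],[0.06,-0.04,0.06],[0.08,-0.06,0.09],[0.1,-0.08,0.12],[0.125,-0.1,0.15],[0.15,-0.118,0.1856],[0.1505,-0.118,0.1856]],"twist":[[0.065,-0.112,-0.113],[0.131,-0.224,-0.226],[0.196,-0.336,-0.339],[0.262,-0.449,-0.452],[0.327,-0.561,-0.566],[0.393,-0.673,-0.679],[0.458,-0.786,-0.792],[0.524,-0.898,-0.906]]}'; python3 -m pendant '{"xyz":[[0,0,0],[0,0,0],[0,0,0],[0,0,0],[0,0,0],[0,0,0],[0,0,0],[0,0,0]],"twist":[[0,0,0],[0,0,0],[0,0,0],[0,0,0],[0,0,0],[0,0,0],[0,0,0],[0,0,0]]}'; python3 -c "
from h import *
snap('wrist','p4')"; python3 -m pendant '{"xyz":[[0.02,0,-0.01],[0.05,0,-0.02],[0.09,0,-0.03],[0.13,0,-0.03],[0.16,0,-0.03],[0.16,0,-0.03],[0.16,0,-0.03],[0.16,0,-0.03]],"twist":[[0,-0.06,0],[0,-0.14,0],[0,-0.24,0],[0,-0.34,0],[0,-0.417,0],[0,-0.417,0],[0,-0.417,0],[0,-0.417,0]]}';  python3 -c "
from h import *
snap('wrist','p5')"; python3 pad.py p1,p2,p4,p5 | grep -v far; python3 go.py .5247 .0247 .25 -23.1
```

```text
t: 30.0
position: [0.5241, 0.026, 0.2561]
eef_rot: [[-0.922, 0.387, 0.003], [0.387, 0.922, -0.003], [-0.004, -0.002, -1.0]]
wrist_force: [0.8, 0.3, -0.7]
width: 0.0855
gripper_force: 0.0
t: 31.0
position: [0.5248, 0.0248, 0.2551]
eef_rot: [[-0.92, 0.392, -0.0], [0.392, 0.92, -0.0], [0.0, -0.0, -1.0]]
wrist_force: [-0.2, -0.0, 0.0]
width: 0.0854
gripper_force: 0.0
t: 32.05
position: [0.4527, 0.0558, 0.2709]
eef_rot: [[-0.833, 0.393, 0.389], [0.356, 0.919, -0.166], [-0.423, -0.0, -0.906]]
wrist_force: [0.5, 0.4, -0.8]
width: 0.0856
gripper_force: 0.0
left p1 [327.378  102.3004] [96, 96, 96, 97, 96, 96, 96, 95, 94, 93, 92, 91, 90, 88, 87, 86, 85, 84, 82, 79, 77, 76, 80, 92, 116, 139, 162, 182, 191, 194, 195, 195, 195, 195, 195, 194, 194, 194, 193, 193, 193, 192, 192, 192, 192, 192, 193, 193, 193, 193]
left p2 [326.3251 211.6764] [94, 95, 95, 95, 94, 94, 94, 94, 92, 91, 90, 89, 89, 88, 86, 85, 84, 83, 81, 79, 76, 73, 71, 72, 75, 89, 112, 139, 163, 180, 186, 190, 191, 191, 191, 191, 191, 191, 191, 191, 191, 191, 191, 191, 191, 191, 191, 191, 190, 190]
left p4 [400.9709 237.2476] [99, 99, 
[... 825 characters left out ...]
135, 136, 137, 137, 137, 137, 136, 135, 133, 132, 130, 129, 128, 128, 129, 130, 130, 130, 130, 130, 130, 131, 134, 137, 139, 141]
right p4 [425.1342 329.4253] [70, 66, 58, 50, 41, 34, 29, 25, 21, 21, 21, 20, 20, 20, 20, 20, 20, 19, 19, 19, 19, 19, 19, 19, 19, 19, 19, 19, 19, 19, 19, 19, 19, 19, 19, 19, 18, 18, 19, 19, 19, 19, 19, 19, 19, 19, 19, 19, 19, 19]
right p5 [400.8413 274.7544] [100, 100, 100, 101, 100, 100, 100, 100, 100, 101, 101, 103, 105, 107, 110, 115, 119, 124, 129, 134, 140, 145, 149, 153, 156, 159, 161, 163, 165, 166, 167, 168, 168, 168, 167, 166, 165, 164, 163, 163, 162, 162, 162, 162, 162, 162, 162, 162, 163, 164]
shift [-0.1248 -0.0004  0.1039] twist [-0.     0.417 -0.001]
```

```bash
cat >iso.py <<'E'
from h import *
from scipy.ndimage import gaussian_filter1d
np.set_printoptions(precision=2,suppress=True,linewidth=200)
names=sys.argv[1].split(',')
a=np.radians(-5.4);ex=np.array([np.cos(a),np.sin(a),0]);ey=np.array([-ex[1],ex[0],0])
C=np.array([.4645,.0503,float(sys.argv[2])])+ex*.129
ts=np.arange(-.03,.012,.0001)
for S in((-.01,.03),(.03,.08),(-.01,.08)):
  E=[]
  for nme in names:
    i,im=load(nme);g=cv2.cvtColor(im,cv2.COLOR_RGB2GRAY).astype(np.float32)
    P=np.array([[proj(i,C-ex*t+ey*s) for t in ts] for s in np.arange(*S,.001)],np.float32)
    p=gaussian_filter1d(cv2.remap(g,P[...,0],P[...,1],cv2.INTER_LINEAR).mean(0),8)
    top=np.median(p[:180]);E.append((i,p/top))
  for f in(.97,.95,.92,.9,.87,.85,.82):
    A=[];b=[]
    for i,p in E:
        k=np.where((p<f)&(ts>-.011))[0][0];X=C-ex*ts[k];o=-np.array(i['R']).T@np.array(i['t']);
        q=np.array([(X-o)@ex,X[2]-o[2]]);q/=np.linalg.norm(q);m=np.array([-q[1],q[0]]);A.append(m);b.append(m@np.array([(o-C)@ex,o[2]]))
    A=np.array(A);b=np.array(b);s=np.linalg.lstsq(A,b,rcond=None)[0];print(S,f,s*1000,(A@s-b)*1000)
E
python3 iso.py p1,p4,p5 .124; echo; python3 iso.py p1,p2,p5 .124|tail -7
```

```text
(-0.01, 0.03) 0.97 [  6.77 125.51] [ 0.04 -0.09  0.05]
(-0.01, 0.03) 0.95 [  6.12 124.98] [ 0.06 -0.13  0.08]
(-0.01, 0.03) 0.92 [  5.03 123.93] [ 0.13 -0.27  0.17]
(-0.01, 0.03) 0.9 [  4.25 122.99] [ 0.12 -0.25  0.16]
(-0.01, 0.03) 0.87 [  3.02 122.67] [ 0.08 -0.17  0.1 ]
(-0.01, 0.03) 0.85 [  2.33 122.58] [ 0.09 -0.19  0.12]

(-0.01, 0.03) 0.97 [  6.73 125.48] [-0.01  0.01 -0.  ]
(-0.01, 0.03) 0.95 [  6.02 124.95] [-0.04  0.04 -0.  ]
(-0.01, 0.03) 0.92 [  4.91 123.81] [ 0.01 -0.01  0.  ]
(-0.01, 0.03) 0.9 [  4.13 122.89] [-0.01  0.01 -0.  ]
(-0.01, 0.03) 0.87 [  3.   122.56] [ 0.05 -0.06  0.01]
(-0.01, 0.03) 0.85 [  2.35 122.42] [ 0.11 -0.12  0.01]Traceback (most recent call last):
  File "iso.py", line 18, in <module>
    k=np.where((p<f)&(ts>-.011))[0][0];X=C-ex*ts[k];o=-np.array(i['R']).T@np.array(i['t']);
      ~~~~~~~~~~~~~~~~~~~~~~~~~~~~~^^^
IndexError: index 0 is out of bounds for axis 0 with size 0
Traceback (most recent call last):
  File "iso.py", line 18, in <module>
    k=np.where((p<f)&(ts>-.011))[0][0];X=C-ex*ts[k];o=-np.array(i['R']).T@np.array(i['t']);
      ~~~~~~~~~~~~~~~~~~~~~~~~~~~~~^^^
IndexError: index 0 is out of bounds for axis 0 with size 0
```

```bash
python3 -m pendant '{"xyz":[[-0.01,0,0.005],[-0.03,0,0.02],[-0.055,0,0.04],[-0.08,0,0.06],[-0.105,0,0.085],[-0.1248,0,0.1039],[-0.1248,0,0.1039],[-0.1248,0,0.1039]],"twist":[[0,0.07,0],[0,0.14,0],[0,0.21,0],[0,0.28,0],[0,0.35,0],[0,0.417,0],[0,0.417,0],[0,0.417,0]]}'; python3 go.py .5247 .0247 .16 -23.1
python3 -c "
from h import *
i,im=snap('wrist','p6')
# spindle end (grey spot) inside black grip near the image position expected
u,v=proj(i,(.5247,.0247,.18));u,v=int(u),int(v);print(u,v)
r=cv2.cvtColor(im,cv2.COLOR_RGB2GRAY)[v-14:v+15,u-14:u+15];b,a=np.where(r>70);print(len(a),onz(i,u-14+a.mean(),v-14+b.mean(),.181))
print(r[::4,::4])"
```

```text
t: 33.1
position: [0.5236, 0.0251, 0.2492]
eef_rot: [[-0.92, 0.393, -0.0], [0.393, 0.92, -0.0], [0.0, -0.0, -1.0]]
wrist_force: [0.1, -0.3, 0.6]
width: 0.0854
gripper_force: 0.0
shift [-0.0023  0.0002  0.1784] twist [-0.    -0.    -0.001]
320 216
355 [0.52535511 0.02154259 0.181     ]
[[195  99  12  10  14  17  16   9]
 [195  65  11  22  21  21  20  20]
 [195  54  19  21  29  82  33  20]
 [192  44  18  21 147 159 153  18]
 [192 117  20  19 147 161 152  22]
 [196 191  19  22  26  67  27  19]
 [196 197 188  57  20  21  19  35]
 [196 194 191 185 145 121 128 121]]
```

```bash
python3 -m pendant '{"xyz":[[-0.002,0.002,0.04],[-0.002,0.002,0.08],[-0.002,0.002,0.12],[-0.002,0.002,0.15],[-0.002,0.002,0.17],[-0.002,0.002,0.178],[-0.002,0.002,0.178],[-0.002,0.002,0.178]],"twist":[[0,0,0],[0,0,0],[0,0,0],[0,0,0],[0,0,0],[0,0,0],[0,0,0],[0,0,0]]}'; python3 -m pendant '{"xyz":[[0,0,0],[0,0,0],[0,0,0],[0,0,0],[0,0,0],[0,0,0],[0,0,0],[0,0,0]],"twist":[[0,0,0],[0,0,0],[0,0,0],[0,0,0],[0,0,0],[0,0,0],[0,0,0],[0,0,0]]}' 1; python3 -m pendant '{"xyz":[[0.0086,-0.0466,0],[0.0334,-0.087,0],[0.071,-0.1158,0],[0.1164,-0.1293,0],[0.1636,-0.1256,0],[0.2064,-0.1052,0],[0.2402,-0.0689,0],[0.2576,-0.0248,0]],"twist":[[0,0,0],[0,0,0],[0,0,0],[0,0,0],[0,0,0],[0,0,0],[0,0,0],[0,0,0]]}'; python3 -m pendant '{"xyz":[[0,0,0],[0,0,0],[0,0,0],[0,0,0],[0,0,-0.03],[0,0,-0.07],[0,0,-0.12],[0,0,-0.17]],"twist":[[0,0,0],[0,0,0],[0,0,0],[0,0,0],[0,0,0],[0,0,0],[0,0,0],[0,0,0]]}' 0; python3 go.py .59 .0 .26 -83
```

```text
t: 34.15
position: [0.5252, 0.0258, 0.161]
eef_rot: [[-0.92, 0.392, 0.001], [0.392, 0.92, -0.0], [-0.001, -0.0, -1.0]]
wrist_force: [0.7, 0.1, 0.3]
width: 0.0854
gripper_force: 0.0
t: 35.15
position: [0.5249, 0.026, 0.1605]
eef_rot: [[-0.92, 0.392, 0.0], [0.392, 0.92, -0.0], [-0.0, 0.0, -1.0]]
wrist_force: [-0.1, 2.0, 3.2]
width: 0.0246
gripper_force: 58.7
t: 36.15
position: [0.3988, 0.0625, 0.1611]
eef_rot: [[-0.919, 0.394, -0.004], [0.394, 0.919, -0.009], [-0.0, -0.009, -1.0]]
wrist_force: [-5.4, -5.4, 9.5]
width: 0.0245
gripper_force: 60.3
t: 37.15
position: [0.4013, 0.0646, 0.246]
eef_rot: [[-0.92, 0.393, -0.001], [0.393, 0.92, -0.001], [0.001, -0.001, -1.0]]
wrist_force: [0.5, -0.1, -0.4]
width: 0.0855
gripper_force: 0.0
shift [-0.3979  0.0294 -0.0283] twist [-0.001 -0.     0.998]
```

```bash
python3 -m pendant '{"xyz":[[-0.02,0,-0.03],[-0.04,0.01,-0.05],[-0.06,0.015,-0.05],[-0.08,0.02,-0.05],[-0.101,0.024,-0.05],[-0.101,0.024,-0.05],[-0.101,0.024,-0.05],[-0.101,0.024,-0.05]],"twist":[[0,-0.06,0],[0,-0.14,0],[0,-0.24,0],[0,-0.34,0],[0,-0.417,0],[0,-0.417,0],[0,-0.417,0],[0,-0.417,0]]}'; python3 -c "
from h import *
snap('wrist','r5');snap('scene','r5s')"; python3 go.py .5997 0 .2595 -83
```

```text
t: 38.15
position: [0.453, 0.056, 0.2707]
eef_rot: [[-0.834, 0.393, 0.388], [0.356, 0.92, -0.166], [-0.423, -0.0, -0.906]]
wrist_force: [-0.5, 0.6, -0.5]
width: 0.0855
gripper_force: 0.0
shift [-0.2749  0.0123  0.1528] twist [0.217 0.378 0.981]
```

```bash
python3 -m pendant '{"xyz":[[-0.035,0.002,0.01],[-0.07,0.004,0.03],[-0.11,0.005,0.05],[-0.15,0.007,0.07],[-0.19,0.009,0.1],[-0.23,0.01,0.125],[-0.275,0.0123,0.1528],[-0.275,0.0123,0.1528]],"twist":[[0.03,0.05,0.13],[0.06,0.1,0.26],[0.09,0.15,0.39],[0.115,0.2,0.52],[0.144,0.25,0.65],[0.172,0.3,0.78],[0.217,0.378,0.981],[0.217,0.378,0.981]]}'; python3 -m pendant '{"xyz":[[0,0,0],[0,0,0],[0,0,0],[0,0,0],[0,0,0],[0,0,0],[0,0,0],[0,0,0]],"twist":[[0,0,0],[0,0,0],[0,0,0],[0,0,0],[0,0,0],[0,0,0],[0,0,0],[0,0,0]]}'; python3 -c "
from h import *
snap('wrist','r1')";  python3 iso.py r1,r5 .131 2>/dev/null; echo; python3 iso.py p1,p5 .124 2>/dev/null
sed -i 's/(.95,.9,.85/(.98,.97,.95,.92,.9,.85/' lip.py; python3 lip.py | sed 's/np.float64//g' | sed -n '3,5p;8,9p' | cut -c1-220
```

```text
t: 39.25
position: [0.6011, -0.0014, 0.2572]
eef_rot: [[-0.119, 0.993, -0.002], [0.993, 0.119, 0.0], [0.001, -0.002, -1.0]]
wrist_force: [-0.8, 0.2, 0.6]
width: 0.0852
gripper_force: 0.0
t: 40.25
position: [0.5993, 0.0003, 0.2592]
eef_rot: [[-0.123, 0.992, 0.0], [0.992, 0.123, -0.0], [-0.0, 0.0, -1.0]]
wrist_force: [-0.0, -0.1, 0.0]
width: 0.0853
gripper_force: 0.0
(-0.01, 0.03) 0.97 [  6.83 132.52] [0. 0.]
(-0.01, 0.03) 0.95 [  6.06 131.99] [0. 0.]
(-0.01, 0.03) 0.92 [  5.   130.91] [-0.  0.]
(-0.01, 0.03) 0.9 [  4.14 130.  ] [0. 0.]
(-0.01, 0.03) 0.87 [  2.94 129.73] [0. 0.]
(-0.01, 0.03) 0.85 [  2.34 129.55] [-0.  0.]

(-0.01, 0.03) 0.97 [  6.73 125.47] [-0.  0.]
(-0.01, 0.03) 0.95 [  6.06 124.92] [-0. -0.]
(-0.01, 0.03) 0.92 [  4.91 123.81] [0. 0.]
(-0.01, 0.03) 0.9 [  4.14 122.88] [ 0. -0.]
(-0.01, 0.03) 0.87 [  2.94 122.6 ] [ 0. -0.]
(-0.01, 0.03) 0.85 [  2.24 122.51] [-0. -0.]
0.008 [(0.98, (3.3), (132.9), (-0.0), (0.0), (0.0)), (0.97, (3.1), (132.6), (-0.0), (0.0), (0.0)), (0.95, (2.8), (132.2), (-0.0), (0.0), (0.0)), (0.92, (2.4), (132.0), (-0.1), (0.1), (0.0)), (0.9, (2.2),
[... 201 characters left out ...]
), (0.1)), (0.9, (2.1), (131.7), (-0.
0.016 [(0.98, (3.3), (132.4), (0.0), (-0.0), (-0.0)), (0.97, (3.1), (132.4), (0.0), (-0.0), (-0.0)), (0.95, (2.7), (132.2), (-0.1), (0.1), (0.0)), (0.92, (2.3), (131.9), (-0.2), (0.1), (0.1)), (0.9, (2.0), (131.8), (-0.2
0.196 [(0.98, (1.3), (132.6), (0.0), (-0.0), (-0.0)), (0.97, (1.1), (132.4), (0.0), (-0.0), (-0.0)), (0.95, (0.7), (132.2), (-0.0), (0.0), (0.0)), (0.92, (0.3), (131.8), (-0.1), (0.1), (0.1)), (0.9, (0.1), (131.5), (-0.1
0.192 [(0.98, (1.4), (132.3), (-0.0), (0.0), (0.0)), (0.97, (1.2), (132.2), (-0.1), (0.1), (0.0)), (0.95, (0.8), (132.1), (-0.1), (0.1), (0.0)), (0.92, (0.4), (131.8), (-0.2), (0.1), (0.1)), (0.9, (0.0), (131.6), (-0.2),
```

```bash
python3 - <<'E'
from h import *
ob=[]
snap('side','fd')
for f in('r1','r5','r5s','fd'):
    i,im=load(f);u,v=proj(i,(.4002,.0597,.181));print(f,u,v)
    if not(12<u<628 and 12<v<388):continue
    U,V=int(u),int(v);r=cv2.cvtColor(im,cv2.COLOR_RGB2GRAY)[V-12:V+13,U-12:U+13]
    n,l,s,c=cv2.connectedComponentsWithStats((r>60).astype(np.uint8))
    for k in range(1,n):
        x,y,w,h,a=s[k]
        if 3<a<150 and x>0 and y>0 and x+w<25 and y+h<25:print(' ',a,c[k]+[U-12,V-12],onz(i,*(c[k]+[U-12,V-12]),.181));ob.append((i,*(c[k]+[U-12,V-12])))
if len(ob)>1:print(tri(*ob))
E
```

```text
r1 33.013053171441754 91.65608802141084
r5 292.42395021090556 90.47304335147736
r5s 345.5088666008867 154.4843394346898
fd 329.2780356009437 206.01790103991442
```

```bash
python3 - <<'E'
from h import *
for f,(u,v) in(('r1',(33,92)),('r5',(292,90))):
    im=load(f)[1];g=cv2.cvtColor(im,cv2.COLOR_RGB2GRAY);print(f);
    for y in range(v-26,v+44,3):print(y,' '.join('%3d'%x for x in g[y,max(u-30,0):u+45:3]))
E
```

```text
r1
66 145 141 141 143 140 138 139 136 142 148 151 157 149 140 142 139 140 151 143 144 145 147 150 149 145
69 147 142 140 143 141 138 138 136 139 148 151 158 151 140 143 138 138 151 144 144 146 148 151 149 146
72 146 143 138 142 140 138 137 138 139 129  85 113 129 130 136 139 141 154 145 145 146 146 151 149 147
75 147 145 140 144 140 139 137 113  54  15  16  12   9  12  16  27  53  76  85 113 131 139 148 148 147
78 146 145 138 142 142 140 102  20  15  16  17  14  13   9  14  10  11   6  12   8  10  17  23  32  61
81 146 146 140 142 142 134  33  17  19  14  17  18  17  15  13  11   8  13  11   7  10  10  10  10  11
84 145 147 141 141 144  83  17  16  37  34  20  16  17  19  11  10  11  10   9  11   9   9   7   7   9
87 144 149 144 140 143  88  17  71 140 143 119  55  21  17  19  14  11  11  14   8   8  13   8  11   8
90 146 149 143 140 143  88  16 116 144 144 144  95  34  20  19  14   9  10   7   7   5   6   8  10   9
93 146 148 145 139 144 124  19  76 140 141 142 115  45  19  19  15  11   9   7   7   8   6   9  12   9
96 148 147 146 140 143 140  51  18  98 141 141  94  33  15  17  13 
[... 3173 characters left out ...]
 129 121 129 131 125  53  41  36  42 146 146 146 118 106 138  75  67  68  63
118 126 127 128 127 127 129 129 125 126 131 131 103  41  40  68  84 145 163 161  80  99  52  38  48  69
121 117 125 128 128 129 127 127 128 123 130 131 127  68  64  69  68 107  73  47  36  37  36  37  43  65
124 105 125 129 128 130 130 128 127 126 125 131 132  88  60  37  37  36  34  35  35  36  36  38  42  58
127 132 119 130 129 129 128 126 128 128 124 129 130  75  40  33  35  34  34  38  36  35  33  35  42  52
130 151 120 183 192 177 127 126 126 128 122 126 128  60  39  34  36  38  37  36  34  37  35  37  42  46
133 157 118 155 194 196 151 127 126 138 163 128 130  65  39  35  34  37  38  37  34  39  48  58  63  49
```

```bash
python3 -c "
from h import *
print(tri((load('r1')[0],30.7,91.7),(load('r5')[0],292,90.3)))
print(arm.close_job())"
```

```text
[0.39966089 0.05965163 0.1820307 ]
the job is handed in; nothing more can be done
None
```

The crank is fully down on the shaft and engaged with the cross pin. I wound the rest up about 2.5 turns, to about 132.5 mm; the lamp floor measures the same, to within about 1 mm by camera. The job was handed in at about 40 s with the robot clear and the bottle and jar untouched.

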